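# Set the ratchet to tighten and pull down the lid nut of a filter housing

### The arm

A 7-joint arm with a two-finger parallel gripper is mounted at the origin on the work surface. World frame = base frame: x ahead of the robot, y to its left, z up, the work surface at z = 0. Lengths are in m, angles in rad, forces in N, time in s.
With the tool pointing down it reaches from about 0.4 to 0.925 m from the base axis. Payload 5.6 kg.
Tool frame: the origin (TCP) lies at the very end of the fingers, on their centre line; the grasp point (between the pads) lies grip_depth behind it (grip_depth is the distance from the TCP to the grasp point, in m); z points along the fingers, y is the direction in which the jaws open and shut (so a half turn about z gives the same grasp; the last joint's range is limited). The gripper opens to 85 mm and grips with 20 to 120 N. Pads are 22 mm wide; open, the fingers measure 114 mm over their backs; the gripper's body (76 mm by 85 mm) begins 54 mm behind the grasp point. The pads swing forward as they close: fully open they stand 13 mm farther back than shut.
Start: joints at [-1.243, 0.468, -0.012, 1.603, 0.006, 1.071, -0.056], TCP at [0.236, 0.606, 0.231] pointing down, gripper open.
Joint ranges: [-2.53, 2.53], [-0.31, 2.02], [-1.57, 1.55], [0.28, 2.44], [-1.29, 4.43], [0.15, 1.84], [-2.92, 2.92]. Speed limits (rad/s): [2.57, 2.57, 3.14, 3.14, 3.14, 3.14, 3.14].

### API

Orientations are given as [roll, pitch, yaw] about the fixed x, y, z axes, in that order (R = Rz(yaw) Ry(pitch) Rx(roll)).
In Python, from bench import get_obs, snapshot, calibration, job_done, grip_depth gives the robot as it stands.
- The arm moves only by the shell command python3 -m jog 'ROWS' [FORCE]. ROWS is JSON, a list of rows, each a list of 7 numbers: the opening, from -1 (shut) to 1 (fully open), so that 0 is half open, then the shift along the tool's x, y, z in cm, then the turn, a rotation vector about the tool's x, y, z in rad. In form: [[jaw, dx, dy, dz, wx, wy, wz], ...]. A call has 1 to 20 rows; each row shifts and turns the pose as measured when the row begins, along the tool's axes as they then stand; what a row does not reach is not made up. A row lasts 1/10 s, in which the tool goes at most 50 mm and 8.59 degrees, less where a joint would pass 70% of its speed; a pose out of reach is approached as far as the arm can. A call is refused whole if a number of a shift passes 5 or a number of a turn 0.15, either way. A call with a gripper value outside its range is refused whole. The fingers move at their own pace and stop on an object; FORCE is the grip in N (left out, the last holds). Time passes only in rows, so rows that do not move let the fingers close. It gives the time, the measured TCP pose, the force and the opening at its end, in the units of the state.
- get_obs(): the state, without advancing time (a new reading comes with each control period).
- snapshot(name): name is "side" or "top" or "wrist"; returns (picture, depth): 420x560x3 uint8, blue, green, red; 420x560 float32, m along the optical axis (not along the pixel's ray), 0 where there is no reading.
- calibration(name): a dict with "fovy" (degrees; the focal length in pixels is half the picture's height over the tangent of half this angle, whatever the lens; pixels are square), "cx", "cy" (the principal point, pixels), "xyz" and "rotation" of the camera in the world. Camera axes: x right, y down, z forward; pixel columns grow to the right and rows downward; lengths in m; the calibration is good to about 2 mm. A picture is of the moment at which its call begins: read the wrist's pose just before it. calibration takes no time and is no camera call; for the wrist camera it gives the pose at the moment of the call.
- job_done(): hands the job in, once; it reports no verdict.
The state is a dict: "clock": time; "q": joint angles; "joint_vel": joint speeds; "joint_torque": joint torques, N m; "position": TCP position; "ee_rot": TCP orientation; "wrist_force": force on the tool from outside, world axes, zero at the start; "moment": the same for the moment, N m; "grip_width": opening from 0.0 (shut) to 1.0 (fully open).
Only numpy, scipy, OpenCV 4.12 (cv2) and the standard library are available. Lean on these libraries where they do the work, as an engineer would, in place of code of your own. Each camera call takes 0.05 s, during which the arm holds its last target. There are 200 camera calls.

### The job

The ratchet left clipped on the loose lid nut of the stainless filter housing is still set to undo it. Flip its red lever over to tighten, then work the handle back and forth, without backing the nut off, until the nut is firm on its gasket at about 1.7 newton metres (a push of about 13 N in the middle of the grip); stop there, so that the gasket is not crushed, let go of the ratchet and disturb nothing else on the bench.

Things in the scene. Friction and masses are not known exactly. Their poses are not given: they have to be found in the camera images.
- holder: Round stainless disc filter housing on three legs, immovable. Lid and base 180 mm across; lid's upper face 86 mm above the bench, the one nut in its middle; on the far side two small brass plugs up to 96 mm; two pipes with flanges leave it low on the far side. Origin on the bench under its centre, z up; at the start the ratchet's handle points along its -x.
- nut (a joint): Angle of the lid nut (brass, 22 mm hexagon) in rad, 0 at the start, growing as it tightens (clockwise from above). Its thread takes about 0.5 N m to turn. Somewhere between 0.8 and 1.6 rad, different each time and not to be seen, it meets the gasket; from there the torque climbs by about 15 N m per rad. Let go, it springs back under 0.1 rad and thread friction holds it.
- gasket: White sealing ring between lid and base; only its edge shows. Origin on the nut's axis, 86 mm above the bench. The nut bears on it with about 18 N for each N m of torque beyond what the thread takes: about 22 N at 1.7 N m; it is crushed above 38 N (about 2.5 N m at the handle).
- nut_top (a point): Centre of the top of the nut, 105.5 mm above the bench, hidden inside the ratchet's socket: on the vertical axis about which nut and ratchet turn.
- ratchet (a joint): Angle of the ratchet's handle (rad), 0 at the start, growing clockwise from above. Its locking socket is clipped on the nut: it turns there but cannot be lifted off. Driving one way it turns the nut, the other way it clicks freely over the pawl.
- head_top (a point): Centre of the top of the ratchet's round head (43 mm across, 24 mm thick), on the turning axis, 135.5 mm above the bench. Its x axis points from the handle to the head, z up.
- grip (a point): Middle of the ratchet's level black round grip (25 mm thick, from 78 to 186 mm from the turning axis), on its axis, 130 mm from the turning axis, 123.5 mm above the bench. Back strokes take about 1 N here; after reversing, the handle idles up to 0.45 rad until the pawl bites (18 teeth). It is free to swing 0.9 rad either way from the start.
- lever (a joint): Red reversing lever on top of the head (rad): 0 at its stop set to loosen, 0.84 at the other stop set to tighten (clockwise from above). Pivot 28 mm from the turning axis towards the grip; the lever points away from the grip. Growing moves its tab to the right, looking along the handle to the head (head_top's -y). Stiff: takes about 5 N at the tab and stays where it is put.
- lever_tab (a point): Top of the lever's upright red tab, 8 mm long, 7 mm wide, 15 mm tall, 26 mm from the lever's pivot, nearly over the turning axis; 155 mm above the bench; the lever's flat arm reaches 140.5 mm. A push across the handle on the tab hardly turns the ratchet.
- media_bottle: Amber bottle with blue cap, 72 mm across, 165 mm tall, loose. Origin at the centre of its foot.
- tip_box: Pipette tip box, white with blue lid, 82 x 122 x 64 mm, loose. Origin at the centre of its foot.

How it is judged:
On the way, in this order (a step that is already met when the one before it is completed fails the run):
1. the red lever is over to the tightening side (value of joint lever above 0.6 rad), for 0.2 s.
2. the nut presses firmly on the gasket (more than 14 N, about 1.25 N m at the handle) (contact force between gasket and anything else above 14 N), for 0.1 s.
At the end, for the whole second after the job is handed in: The lever stands on the tightening side (above 0.6 rad), the nut has pressed the gasket with more than 14 N and, let go, still bears on it with more than 4 N, and the ratchet has been let go and is at rest (value of joint lever above 0.6 rad and contact force between gasket and anything else above 4 N and velocity of joint ratchet between -0.1 and 0.1 rad/s); the robot touches nothing.
It fails at once if the gasket is crushed by over-tightening (more than 38 N under the nut) (contact force between gasket and anything else above 38 N).
It fails at once if the nut is backed off by more than 0.15 rad (value of joint nut below -0.15 rad).
It fails at once if the bottle or the tip box is shoved by more than 20 mm or tipped (distance of any of media_bottle, tip_box from where it was at the start of the episode above 0.02 m or angle between any of media_bottle, tip_box's own z axis and vertical above 0.2 rad).
It also fails if it takes over 72 s, if anything falls off the work surface, if the arm or the gripper's body presses on something with over 40 N, if the wrist force passes 120 N, or if a joint passes its speed limit or range.

## Working session

There is one attempt and no reset: what is moved stays moved. The work goes in short steps, Python scripts to look and compute and a shell command to move; the robot and the scene stay as the last step left them, time stands still between calls to the robot, and variables do not carry over. Pictures are saved under pics/ and viewed, about 8 in all and at most 12, crops included, and the job is handed in when it is done.

```bash
mkdir -p pics; python3 - <<'E'
from bench import *
import cv2
o=get_obs();print({k:(v if not hasattr(v,'round') else v) for k,v in o.items()},grip_depth)
for n in("side","top"):
    p,d=snapshot(n);cv2.imwrite(f"pics/{n}1.png",p);import numpy as np;np.save(f"pics/{n}1.npy",d);print(n,calibration(n))
E
```

```text
{'clock': 0.0, 'q': array([-1.24297429,  0.46839599, -0.01160692,  1.60364297,  0.00598948,
        1.07139784, -0.0563049 ]), 'joint_vel': array([-1.77692403e-03,  1.23240791e-03, -1.34508153e-05,  3.64902140e-04,
        1.30879915e-04, -6.84178358e-04, -1.42380665e-03]), 'joint_torque': array([-5.72154058e-04, -5.32385480e+01,  2.08983547e-02, -2.51305211e+01,
        1.13742164e-02,  7.68953440e-03, -1.03841620e-05]), 'position': array([0.23540132, 0.60526596, 0.23031812]), 'ee_rot': array([-3.13978676e+00,  1.14676326e-04,  2.77070057e+00]), 'wrist_force': array([-1.23443082,  0.11212673,  0.1199654 ]), 'moment': array([-0.04385122,  0.01294042,  0.02223051]), 'grip_width': 1.000726518986877} 0.0187
side {'fovy': 43.43804817484914, 'cx': 270.9542456274857, 'cy': 211.51935259569214, 'xyz': array([ 0.23384294, -0.99995222,  0.73700153]), 'rotation': array([-2.07912486, -0.01727944, -0.30397178])}
top {'fovy': 46.97180594888804, 'cx': 280.2385220570561, 'cy': 210.57983931028895, 'xyz': array([0.26753565, 0.01020522, 1.53084826]), 'rotation': array([-2.92597789, -0.00348425, -1.51296322])}
```

View pics/top1.png

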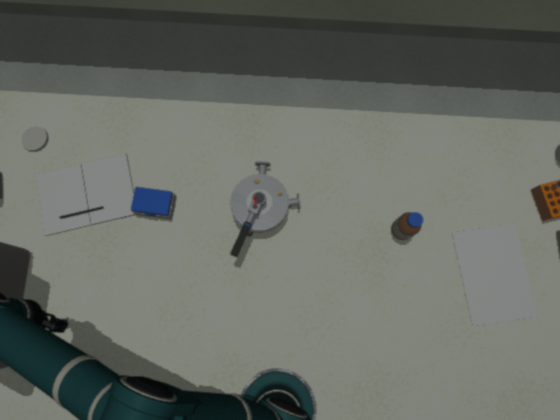

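View pics/side1.png

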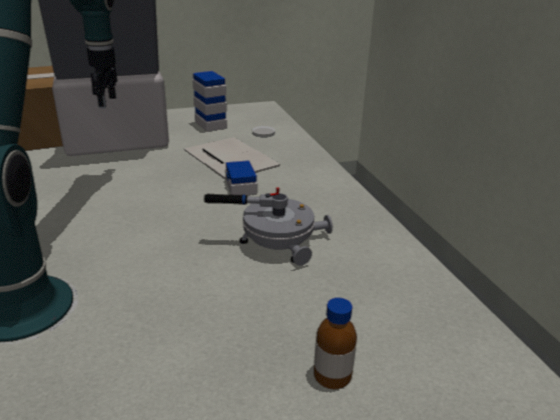

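The top view shows the housing at about (260,203), the ratchet head and red lever at about (258,198), and the grip end at about (235,253). The tip box is at (153,202) and the bottle at (407,225), both well clear. I'll enlarge the ratchet next.

```bash
cat > h.py <<'E'
import numpy as np,cv2
from bench import *
from scipy.spatial.transform import Rotation as R
def ray(c,u,v,z):
    f=210/np.tan(np.radians(c["fovy"])/2)
    M=R.from_euler('xyz',c["rotation"]).as_matrix()
    d=M@np.array([(u-c["cx"])/f,(v-c["cy"])/f,1]);return c["xyz"]+d*(z-c["xyz"][2])/d[2]
def proj(c,p):
    f=210/np.tan(np.radians(c["fovy"])/2)
    q=R.from_euler('xyz',c["rotation"]).as_matrix().T@(np.array(p)-c["xyz"]);return q[:2]/q[2]*f+[c["cx"],c["cy"]]
E
python3 - <<'E'
from h import *
p=cv2.imread("pics/top1.png");c=calibration("top")
cv2.imwrite("pics/crop1.png",cv2.resize(p[150:270,200:320],None,fx=5,fy=5,interpolation=cv2.INTER_CUBIC))
for n,u,v,z in(("lid",260,204,.086),("head",258,200,.1355),("gripend",235,253,.1235),("box",153,202,.064),("bottle",414,219,.165)):print(n,ray(c,u,v,z).round(4))
E
```

```text
lid [0.6008 0.0867 0.086 ]
head [0.6012 0.0908 0.1355]
gripend [0.441  0.1478 0.1235]
box [0.5927 0.4211 0.064 ]
bottle [ 0.5642 -0.3639  0.165 ]
```

View pics/crop1.png

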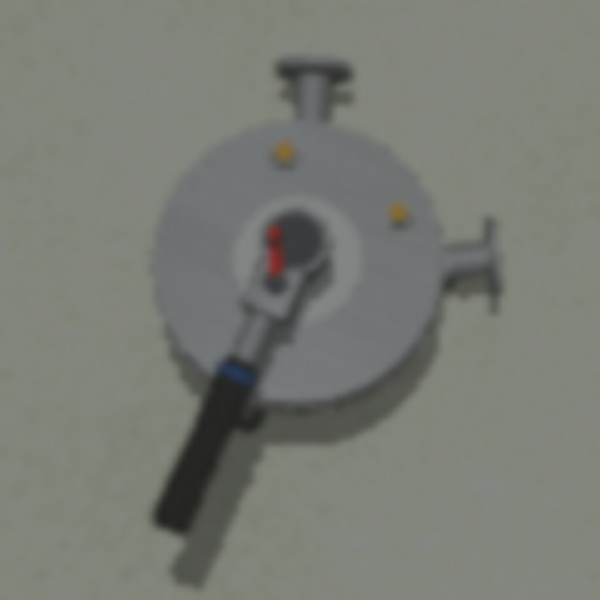

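```bash
cat >> h.py <<'E'
def go(p,yaw=None):
    "shift in tool axes, cm, from here to world p"
    o=get_obs();M=R.from_euler('xyz',o["ee_rot"]).as_matrix()
    print("tool cm",(M.T@(np.array(p)-o["position"])*100).round(2),"pos",o["position"].round(4),"rot",o["ee_rot"].round(3))
E
python3 - <<'E'
from h import *
c=calibration("top")
k=lambda u,v,z:ray(c,200+(u+.5)/5-.5,150+(v+.5)/5-.5,z)
L=k(297,262,.086);H=k(297,240,.1355);G=k(171,523,.1235);T=k(273,232,.155);P=k(277,283,.1405)
print(L,H,G,T,P,np.hypot(*(G-H)[:2]),np.degrees(np.arctan2(*(G-H)[1::-1])))
go([.58,.12,.26]); print(calibration("wrist"))
E
```

```text
[0.60686483 0.09016212 0.086     ] [0.6086516  0.08832592 0.1355    ] [0.43732117 0.15105801 0.1235    ] [0.60788068 0.10161158 0.155     ] [0.58066709 0.09806984 0.1405    ] 0.18245391758935406 159.88995791210007
tool cm [-49.71 -32.75  -2.9 ] pos [0.2354 0.6053 0.2304] rot [-3.14   0.     2.771]
{'fovy': 59.20979732678994, 'cx': 280.79872592128106, 'cy': 210.13775867646476, 'xyz': array([0.1631794 , 0.63291129, 0.37283644]), 'rotation': array([2.83289150e+00, 1.20542837e-03, 1.19878783e+00])}
```

```bash
python3 -m jog '[[0,-3.3,-2.2,-0.2,0,0,0],[-1,-3.3,-2.2,-0.2,0,0,0],[-1,-3.3,-2.2,-0.2,0,0,0],[-1,-3.3,-2.2,-0.2,0,0,0],[-1,-3.3,-2.2,-0.2,0,0,0],[-1,-3.3,-2.2,-0.2,0,0,0],[-1,-3.3,-2.2,-0.2,0,0,0],[-1,-3.3,-2.2,-0.2,0,0,0],[-1,-3.3,-2.2,-0.2,0,0,0],[-1,-3.3,-2.2,-0.2,0,0,0],[-1,-3.3,-2.2,-0.2,0,0,0],[-1,-3.3,-2.2,-0.2,0,0,0],[-1,-3.3,-2.2,-0.2,0,0,0],[-1,-3.3,-2.2,-0.2,0,0,0],[-1,-3.3,-2,0,0,0,0],[-1,0,0,0,0,0,0],[-1,0,0,0,0,0,0]]'
python3 - <<'E'
from h import *
go([.595,.12,.26])
c=calibration("wrist");p,d=snapshot("wrist");cv2.imwrite("pics/w1.png",p)
for q in([.608,.089,.1355],[.608,.1016,.155]):print(proj(c,q))
E
```

```text
clock: 1.8
position: [0.5874, 0.0996, 0.2524]
ee_rot: [-3.129, -0.006, 2.775]
wrist_force: [0.4, 1.3, 0.2]
grip_width: 0.001
tool cm [ 0.02  2.17 -0.79] pos [0.5874 0.0996 0.2524] rot [-3.129 -0.006  2.775]
[280.34220107 233.51675754]
[296.84013064 237.53086672]
```

View pics/w1.png

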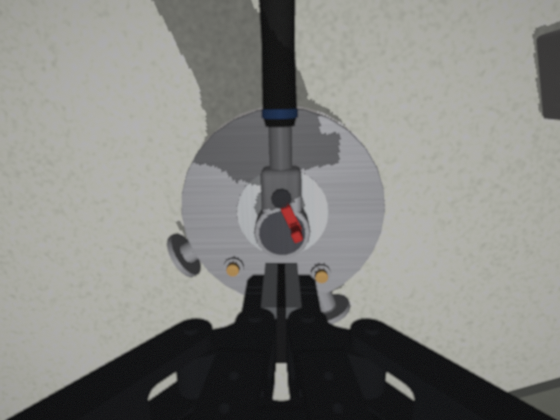

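```bash
python3 - <<'E'
from h import *
go([.617,.126,.145])
E
```

```text
tool cm [-1.85  3.71 10.69] pos [0.5874 0.0991 0.2524] rot [-3.129 -0.005  2.774]
```

```bash
python3 -m jog '[[-1,-0.9,1.9,1,0,0,0],[-1,-0.95,1.8,1,0,0,0],[-1,0,0,3,0,0,0],[-1,0,0,3,0,0,0],[-1,0,0,2,0,0,0],[-1,0,0,0.5,0,0,0],[-1,0,0,0,0,0,0],[-1,0,0,0,0,0,0]]'
python3 - <<'E'
from h import *
go([.617,.126,.145])
E
```

```text
clock: 2.65
position: [0.6134, 0.1391, 0.1446]
ee_rot: [-3.133, -0.008, 2.79]
wrist_force: [0.5, -0.4, 0.2]
grip_width: 0.001
tool cm [-0.79 -1.11 -0.04] pos [0.6134 0.1391 0.1446] rot [-3.133 -0.008  2.79 ]
```

```bash
python3 -m jog '[[-1,-0.8,-0.5,0,0,0,0],[-1,0,-0.5,0,0,0,0],[-1,0,0,0,0,0,0],[-1,0,-0.4,0,0,0,0],[-1,0,-0.4,0,0,0,0],[-1,0,0,0,0,0,0]]'
python3 - <<'E'
from h import *
go([.617,.126,.145])
p,d=snapshot("wrist");cv2.imwrite("pics/w2.png",p)
E
```

```text
clock: 3.25
position: [0.6172, 0.1175, 0.1493]
ee_rot: [-3.138, -0.002, 2.789]
wrist_force: [-0.1, 0.6, 0.6]
grip_width: 0.004
tool cm [0.31 0.79 0.42] pos [0.6172 0.1175 0.1493] rot [-3.138e+00 -2.000e-03  2.789e+00]
```

View pics/w2.png

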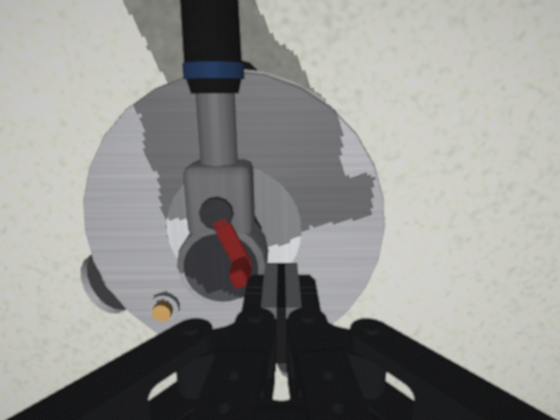

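The fingers, tip at (281,265), are just right of the red tab at (240,275) and level with it. I'll push in small steps and watch the force.

```bash
python3 -m jog '[[-1,0.2,-0.3,0.4,0,0,0],[-1,0,-0.4,0,0,0,0],[-1,0,-0.4,0,0,0,0],[-1,0,-0.4,0,0,0,0]]'; python3 -m jog '[[-1,0,-0.4,0,0,0,0],[-1,0,-0.4,0,0,0,0]]';python3 -m jog '[[-1,0,-0.4,0,0,0,0]]'
```

```text
clock: 3.7
position: [0.6143, 0.1097, 0.1471]
ee_rot: [3.135, 0.007, 2.793]
wrist_force: [3.8, 4.3, -0.8]
grip_width: -0.003
clock: 3.9
position: [0.613, 0.1047, 0.1475]
ee_rot: [3.13, 0.01, 2.795]
wrist_force: [3.5, 4.4, -0.5]
grip_width: -0.001
clock: 4.0
position: [0.6122, 0.1023, 0.1476]
ee_rot: [3.128, 0.011, 2.797]
wrist_force: [3.3, 5.1, -1.4]
grip_width: -0.003
```

```bash
python3 -m jog '[[-1,0,-0.4,0.1,0,0,0],[-1,0,-0.4,0.1,0,0,0]]'; python3 -m jog '[[-1,0,-0.4,0.1,0,0,0]]';python3 -m jog '[[-1,0,-0.4,0,0,0,0]]'
```

```text
clock: 4.2
position: [0.611, 0.0986, 0.1469]
ee_rot: [3.121, 0.013, 2.799]
wrist_force: [1.5, 5.9, 5.7]
grip_width: 0.004
clock: 4.3
position: [0.6104, 0.0975, 0.1469]
ee_rot: [3.117, 0.014, 2.8]
wrist_force: [1.9, 6.3, 5.1]
grip_width: -0.002
clock: 4.4
position: [0.6095, 0.0963, 0.1475]
ee_rot: [3.113, 0.015, 2.802]
wrist_force: [2.3, 6.4, 0.3]
grip_width: -0.002
```

```bash
python3 -m jog '[[-1,0,-0.6,0,0.02,0,0],[-1,0,-0.6,0,0.02,0,0]]'; python3 -m jog '[[-1,0,-0.6,0,0.02,0,0]]';python3 - <<'E'
from h import *
p,d=snapshot("wrist");cv2.imwrite("pics/w3.png",p)
E
```

```text
clock: 4.6
position: [0.6064, 0.0902, 0.149]
ee_rot: [-3.138, 0.016, 2.804]
wrist_force: [10.4, 16.5, -10.0]
grip_width: -0.003
clock: 4.7
position: [0.6064, 0.09, 0.149]
ee_rot: [-3.126, 0.02, 2.806]
wrist_force: [11.4, 13.4, -9.8]
grip_width: 0.002
```

View pics/w3.png

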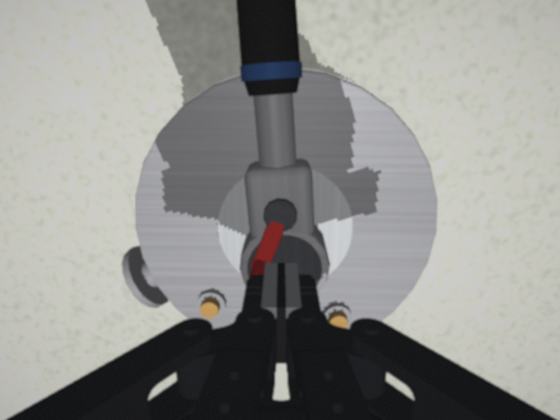

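The lever arm now points to (258,272), past the handle line on the other side, and the force rose sharply, so it has reached its stop. I'll back off, lift and go over the grip.

```bash
python3 -m jog '[[-1,0,1,0,0,0,0],[-1,0,0,-3,0,0,0],[-1,0,0,-3,0,0,0],[0,3.2,0,0,0,0,0],[0,3.2,0,0,0,0,0],[0,3.2,0,0,0,0,0],[0,2.5,0,0,0,0,0],[0,0,0,0,0,0,0],[0,0,0,0,0,0,0]]';python3 - <<'E'
from h import *
go([.486,.134,.1])
p,d=snapshot("wrist");cv2.imwrite("pics/w4.png",p);c=calibration("wrist")
for q in([.486,.134,.136],[.608,.089,.1355]):print(proj(c,q))
E
```

```text
clock: 5.65
position: [0.4845, 0.1376, 0.2045]
ee_rot: [-3.107, 0.007, 2.807]
wrist_force: [0.5, -0.3, -0.1]
grip_width: 0.502
tool cm [-0.19  0.07 10.46] pos [0.4845 0.1376 0.2045] rot [-3.107  0.007  2.807]
[281.08906466 229.30897178]
[277.94254479 397.92614993]
```

View pics/w4.png

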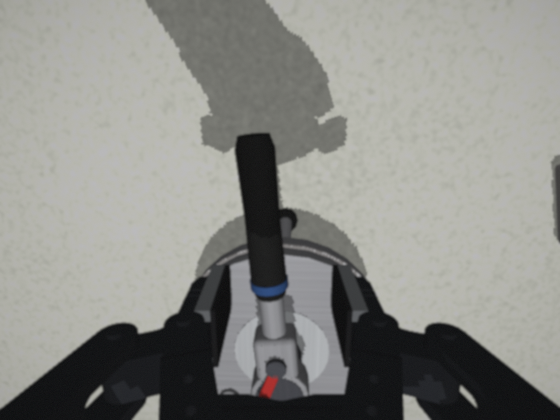

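The wrist view shows the handle swung slightly. Its grip middle is near (264,220) against the predicted (281,229), which is about -0.07 rad. I'll realign and descend around the grip.

```bash
cat >> h.py <<'E'
A=np.array([.608,.089])
def st():
    o=get_obs();d=o["position"][:2]-A;F=o["wrist_force"];a=np.arctan2(d[1],d[0])
    print("t",round(o["clock"],2),"ratchet~",round(2.79-a,3),"r mm",round(1e3*np.hypot(*d),1),"yaw-a",round(o["ee_rot"][2]%(2*np.pi)-a%(2*np.pi),3),"z",o["position"][2].round(4),"rp",o["ee_rot"][:2].round(3),
    "F",F.round(1),"rxF",round(d[0]*F[1]-d[1]*F[0],2),"Mz",o["moment"][2].round(2),"grip",round(o["grip_width"],2))
E
python3 - <<'E'
from h import *
go([.483,.1245,.1]);st()
E
```

```text
tool cm [-0.22 -0.93 10.48] pos [0.4845 0.1376 0.2044] rot [-3.107  0.007  2.807]
t 5.7 ratchet~ 0.023 r mm 132.7 yaw-a 0.04 z 0.2044 rp [-3.107  0.007] F [-0.5  0.3 -0.6] rxF -0.01 Mz 0.02 grip 0.51
```

```bash
python3 -m jog '[[0,-0.2,-0.7,0,-0.035,0,-0.058],[0,0,0,0,0,0,0],[0,0,0,0,0,0,0]]'; python3 - <<'E'
from h import *
go([.483,.1245,.1]);st()
E
```

```text
clock: 6.0
position: [0.486, 0.1288, 0.2042]
ee_rot: [-3.141, 0.006, 2.862]
wrist_force: [-0.6, 1.4, 0.2]
grip_width: 0.502
tool cm [ 0.23 -0.48 10.42] pos [0.486  0.1288 0.2042] rot [-3.141  0.006  2.862]
t 6.0 ratchet~ -0.036 r mm 128.3 yaw-a 0.036 z 0.2042 rp [-3.141  0.006] F [-0.6  1.4  0.2] rxF -0.15 Mz -0.0 grip 0.5
```

```bash
python3 -m jog '[[0,0.2,-0.5,2,0,0,0],[0,0,0,2.5,0,0,0],[0,0,0,2.5,0,0,0],[0,0,0,2,0,0,0],[0,0,0,1,0,0,0],[0,0,0,0,0,0,0],[0,0,0,0,0,0,0]]'; python3 - <<'E'
from h import *
st()
p,d=snapshot("wrist");cv2.imwrite("pics/w5.png",p)
E
```

```text
clock: 6.7
position: [0.4882, 0.1251, 0.1014]
ee_rot: [-3.139, 0.009, 2.855]
wrist_force: [0.0, -0.8, -1.0]
grip_width: 0.501
t 6.7 ratchet~ -0.059 r mm 125.1 yaw-a 0.006 z 0.1014 rp [-3.139  0.009] F [ 0.  -0.8 -1. ] rxF 0.1 Mz -0.02 grip 0.5
```

View pics/w5.png

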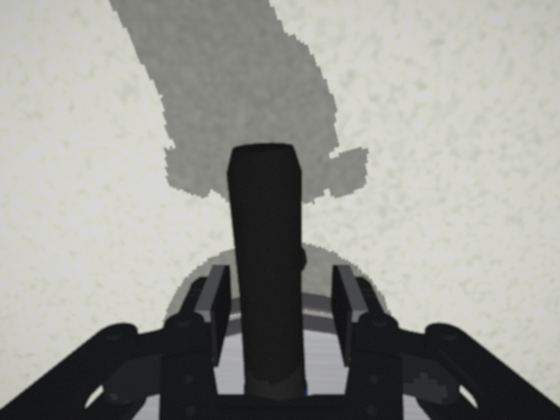

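The grip is caged between the pads. Next is the back stroke, counter-clockwise.

```bash
python3 -m jog '[[0,0,-1.3,0,0,0,-0.1],[0,0,-1.3,0,0,0,-0.1]]'; python3 -c "
from h import *
st()"; python3 -m jog '[[0,0,-1.3,0,0,0,-0.1],[0,0,-1.3,0,0,0,-0.1]]'; python3 -c "
from h import *
st()"
```

```text
clock: 6.95
position: [0.4839, 0.102, 0.1035]
ee_rot: [-3.139, 0.013, 3.064]
wrist_force: [-0.4, -0.7, -0.9]
grip_width: 0.499
t 6.95 ratchet~ -0.247 r mm 124.7 yaw-a 0.027 z 0.1035 rp [-3.139  0.013] F [-0.4 -0.7 -0.9] rxF 0.09 Mz 0.05 grip 0.5
clock: 7.15
position: [0.4845, 0.0762, 0.1059]
ee_rot: [-3.137, 0.016, -3.009]
wrist_force: [-0.4, 0.4, -1.0]
grip_width: 0.497
t 7.15 ratchet~ 5.829 r mm 124.2 yaw-a 0.03 z 0.1059 rp [-3.137  0.016] F [-0.4  0.4 -1. ] rxF -0.06 Mz 0.02 grip 0.5
```

```bash
sed -i 's/a=np.arctan2(d\[1\],d\[0\])/a=np.arctan2(d[1],d[0])%(2*np.pi)/' h.py
python3 -m jog '[[0,0,-1.3,0.2,0,0,-0.1],[0,0,-1.3,0.2,0,0,-0.08],[0,0.1,-1.3,0.2,0,0,-0.1]]'; python3 -c "
from h import *
st()"; python3 -m jog '[[0,0.1,-1.0,0.1,0,0,-0.06],[0,0,0,0,0,0,0],[0,0,0,0,0,0,0]]'; python3 -c "
from h import *
st()
p,d=snapshot('wrist');cv2.imwrite('pics/w6.png',p)"
```

```text
clock: 7.45
position: [0.4951, 0.0374, 0.1041]
ee_rot: [-3.131, 0.021, -2.717]
wrist_force: [0.3, 0.8, 0.9]
grip_width: 0.496
t 7.45 ratchet~ -0.78 r mm 124.1 yaw-a -0.004 z 0.1041 rp [-3.131  0.021] F [0.3 0.8 0.9] rxF -0.07 Mz -0.04 grip 0.5
clock: 7.75
position: [0.5009, 0.0258, 0.1063]
ee_rot: [-3.127, 0.026, -2.659]
wrist_force: [-0.8, -0.4, -0.0]
grip_width: 0.494
t 7.75 ratchet~ -0.885 r mm 124.3 yaw-a -0.05 z 0.1063 rp [-3.127  0.026] F [-0.8 -0.4 -0. ] rxF -0.01 Mz -0.02 grip 0.49
```

View pics/w6.png

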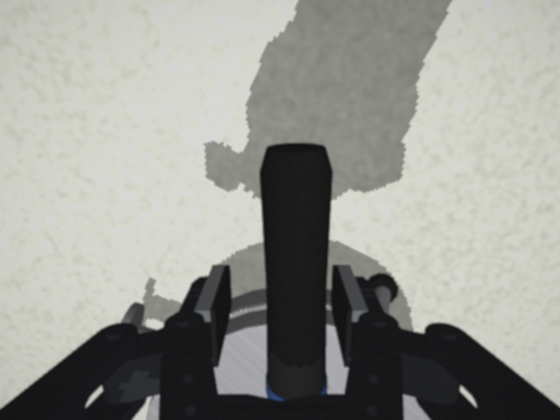

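```bash
python3 -m jog '[[0,0,1.3,0.2,0,0,0.06],[0,0,1.3,0.2,0,0,0.1],[0,0,1.3,0.2,0,0,0.1],[0,0,1.3,0.1,0,0,0.1]]'; python3 -c "
from h import *
st()"; python3 -m jog '[[0,0,1.3,0.1,0,0,0.1],[0,0,1.2,0.1,0,0,0.1],[0,0,0.6,0,0,0,0.05]]'; python3 -c "
from h import *
st()"
```

```text
clock: 8.2
position: [0.4844, 0.0751, 0.1007]
ee_rot: [-3.136, 0.035, -3.038]
wrist_force: [2.6, -5.0, 4.0]
grip_width: 0.498
t 8.2 ratchet~ -0.463 r mm 124.4 yaw-a -0.008 z 0.1007 rp [-3.136  0.035] F [ 2.6 -5.   4. ] rxF 0.66 Mz 0.03 grip 0.5
clock: 8.5
position: [0.4845, 0.1063, 0.1004]
ee_rot: [3.14, 0.039, 2.983]
wrist_force: [1.0, -4.8, -3.4]
grip_width: 0.497
t 8.5 ratchet~ -0.212 r mm 124.8 yaw-a -0.019 z 0.1004 rp [3.14  0.039] F [ 1.  -4.8 -3.4] rxF 0.57 Mz 0.05 grip 0.5
```

The torque is about 0.6 N m, so the nut is being driven. I'll use smaller rows from here so the push limits itself.

```bash
S='from h import *
st()'
python3 -m jog '[[0,0,0.6,0,0,0,0.04],[0,0,0.6,0,0,0,0.04],[0,0,0.6,0,0,0,0.04],[0,0,0.6,0,0,0,0.04]]'>/dev/null; python3 -c "$S"
python3 -m jog '[[0,0,0.5,0,0,0,0.03],[0,0,0.5,0,0,0,0.03],[0,0,0.5,0,0,0,0.03]]'>/dev/null; python3 -c "$S"
python3 -m jog '[[0,0,0.5,0,0,0,0.03],[0,0,0.5,0,0,0,0.03]]'>/dev/null; python3 -c "$S"
python3 -m jog '[[0,0,0.5,0,0,0,0.03],[0,0,0.5,0,0,0,0.03]]'>/dev/null; python3 -c "$S"
```

```text
t 8.9 ratchet~ -0.039 r mm 125.2 yaw-a -0.015 z 0.1004 rp [3.141 0.04 ] F [ 0.4 -5.1 -1.5] rxF 0.59 Mz 0.02 grip 0.5
t 9.2 ratchet~ 0.061 r mm 125.5 yaw-a -0.011 z 0.1003 rp [-3.14  0.04] F [ 0.5 -3.9 -0. ] rxF 0.42 Mz 0.04 grip 0.5
t 9.4 ratchet~ 0.125 r mm 125.5 yaw-a -0.012 z 0.1002 rp [-3.138  0.041] F [-0.3 -4.6 -0.1] rxF 0.52 Mz 0.07 grip 0.5
t 9.6 ratchet~ 0.188 r mm 125.6 yaw-a -0.013 z 0.1002 rp [-3.136  0.041] F [-0.1 -5.3  1.3] rxF 0.58 Mz 0.1 grip 0.5
```

```bash
S='from h import *
st()'
for i in 1; do :; done
python3 -m jog '[[0,0,0.5,0,0,0,0.03],[0,0,0.5,0,0,0,0.03],[0,0,0.5,0,0,0,0.03]]'>/dev/null; python3 -c "$S"
python3 -m jog '[[0,0,0.5,0,0,0,0.03],[0,0,0.5,0,0,0,0.03],[0,0,0.5,0,0,0,0.03]]'>/dev/null; python3 -c "$S"
python3 -m jog '[[0,0,0.5,0,0,0,0.03],[0,0,0.5,0,0,0,0.03],[0,0,0.5,0,0,0,0.03]]'>/dev/null; python3 -c "$S"
```

```text
t 9.9 ratchet~ 0.28 r mm 125.7 yaw-a -0.017 z 0.1 rp [-3.133  0.042] F [-0.4 -5.4  1.7] rxF 0.57 Mz 0.09 grip 0.5
t 10.2 ratchet~ 0.37 r mm 125.8 yaw-a -0.023 z 0.0999 rp [-3.128  0.044] F [-0.7 -4.5  1.8] rxF 0.49 Mz 0.04 grip 0.5
t 10.5 ratchet~ 0.458 r mm 125.7 yaw-a -0.03 z 0.0998 rp [-3.124  0.046] F [-2.5 -4.6  2.6] rxF 0.62 Mz 0.07 grip 0.5
```

```bash
S='from h import *
st()'
python3 -m jog '[[0,0,0.5,0,0,0,0.04],[0,0,0.5,0,0,0,0.04],[0,0,0.5,0,0,0,0.04]]'>/dev/null; python3 -c "$S"
python3 -m jog '[[0,0,0.5,0,0,0,0.04],[0,0,0.5,0,0,0,0.04],[0,0,0.5,0,0,0,0.04]]'>/dev/null; python3 -c "$S"
python3 -m jog '[[0,0,0.5,0,0,0,0.03],[0,0,0.5,0,0,0,0.03],[0,0,0.5,0,0,0,0.03]]'>/dev/null; python3 -c "$S"
python3 -m jog '[[0,0,0.5,0,0,0,0.03],[0,0,0.5,0,0,0,0.03]]'>/dev/null; python3 -c "$S"
```

```text
t 10.8 ratchet~ 0.544 r mm 125.0 yaw-a -0.071 z 0.0998 rp [-3.121  0.05 ] F [-3.3 -6.1  4.1] rxF 0.8 Mz 0.13 grip 0.5
t 11.1 ratchet~ 0.586 r mm 123.4 yaw-a -0.156 z 0.0992 rp [-3.106  0.054] F [-9.5 -8.1  9.2] rxF 1.53 Mz 0.1 grip 0.5
t 11.4 ratchet~ 0.589 r mm 121.9 yaw-a -0.248 z 0.0987 rp [-3.079  0.06 ] F [-11.8  -8.4  12.5] rxF 1.77 Mz 0.1 grip 0.5
t 11.6 ratchet~ 0.581 r mm 120.8 yaw-a -0.319 z 0.0983 rp [-3.059  0.066] F [-13.   -7.7  14.3] rxF 1.81 Mz 0.05 grip 0.5
```

The torque has settled at about 1.8 N m, just over the 1.7 N m target, so I'll stop here. Next I unload, centre the jaws on the grip and lift away.

```bash
S='from h import *
st()'
python3 -m jog '[[0,0,-0.3,0,0,0,-0.1],[0,0,-0.3,0,0,0,-0.1],[0.2,0.0,-0.3,0,-0.04,0,-0.1]]'>/dev/null; python3 -c "$S"
python3 -m jog '[[0.2,0,0,0,-0.03,0,0],[0.2,0,0,0,0,0,0]]'>/dev/null; python3 -c "$S
p,d=snapshot('wrist');cv2.imwrite('pics/w7.png',p)"
```

```text
t 11.9 ratchet~ 0.497 r mm 125.3 yaw-a -0.094 z 0.0989 rp [-3.077  0.041] F [-0.8 -0.6  0.4] rxF 0.13 Mz -0.01 grip 0.6
t 12.1 ratchet~ 0.494 r mm 127.4 yaw-a -0.095 z 0.0995 rp [-3.109  0.04 ] F [-0.6 -0.5  0.3] rxF 0.1 Mz -0.02 grip 0.6
```

View pics/w7.png

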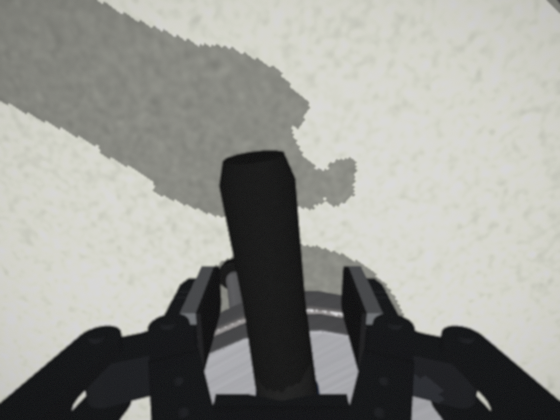

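The grip is clear of both pads, so I'll lift straight off.

```bash
S='from h import *
st()'
python3 -m jog '[[0.2,0,0,-1,0,0,0],[0.2,0,0,-2,0,0,0],[0.2,0,0,-3,0,0,0],[0.2,0,0,-3,0,0,0],[0.2,0,0,-3,0,0,0],[0.2,3,0,-1,0,0,0],[0.2,3,0,0,0,0,0],[0.2,0,0,0,0,0,0],[0.2,0,0,0,0,0,0],[0.2,0,0,0,0,0,0]]'>/dev/null; python3 -c "$S
p,d=snapshot('wrist');cv2.imwrite('pics/w8.png',p)
p,d=snapshot('top');cv2.imwrite('pics/t8.png',p);cv2.imwrite('pics/c8.png',np.hstack([cv2.resize(cv2.imread('pics/w8.png'),(400,300)),cv2.resize(p,(400,300))]))"
```

```text
t 13.15 ratchet~ 0.578 r mm 195.7 yaw-a -0.014 z 0.2396 rp [-3.112  0.042] F [ 0.5  0.8 -0.5] rxF -0.17 Mz -0.01 grip 0.6
```

View pics/c8.png

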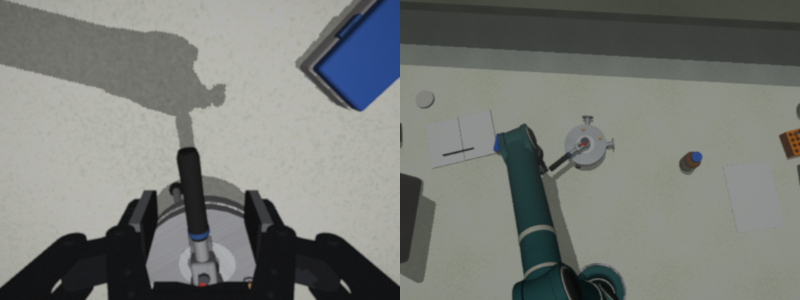

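```bash
python3 -c "
from bench import *
print(job_done())"
```

```text
the job is handed in; nothing more can be done
None
```

The nut is tightened onto its gasket, the ratchet is let go, and the job is handed in at about 13 s; `job_done` gave no verdict.

- **Lever:** I pushed the red lever over with shut fingers until the force jumped to about 17–20 N at its stop. The wrist picture showed it on the tightening side. The push also swung the handle about 0.07 rad counter-clockwise. If the nut moved with it, it backed off by at most that much, under the 0.15 rad limit.
- **Tightening:** I caged the grip between half-open jaws and made one free back stroke to about -0.83 rad. One driving stroke followed at about 0.5–0.6 N m, until the nut met the gasket. The torque then climbed and levelled at 1.8–1.9 N m from the wrist force, slightly over the 1.7 N m target. That works out to about 24 N on the gasket, below the 38 N crush limit.
- **Last checks:** After unloading, the wrist force was back to noise (under about 1.2 N), and the pictures showed the handle free and the jaws clear above it. The bottle and tip box looked undisturbed, though the arm partly hid the box from the top camera. I could not measure the force still held on the gasket or the exact lever angle. No check failed.

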